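Unstack the haberdashery tins onto their cork mats

ROBOT

A 6-joint arm with a two-finger parallel gripper is mounted at the origin on the work surface. World frame = base frame: x ahead of the robot, y to its left, z up, the work surface at z = 0. Lengths are in mm, angles in rad, forces in N, time in s.
With the tool pointing down it reaches from about 400 to 925 mm from the base axis. Payload 12.5 kg.
Tool frame: the origin (TCP) lies midway between the tips of the shut fingers; the grasp point (between the pads) lies 19 mm behind it; z points along the fingers, y is the direction in which the jaws open and shut (so a half turn about z gives the same grasp; the last joint's range is limited). The gripper opens to 95 mm and grips with 3 to 60 N. Pads are 20 mm wide; open, the fingers measure 119 mm over their backs; the gripper's body (75 mm by 180 mm) begins 59 mm behind the grasp point.
Start: joints at [-1.284, 0.491, 1.559, -0, 1.092, -0.106], TCP at [239.259, -577.41, 214.661] pointing down, gripper open.
Joint ranges: [-3.1, 3.1], [-0.84, 2.19], [0.05, 2.79], [-1.13, 4.28], [0.06, 2.93], [-2.69, 2.69]. Speed limits (rad/s): [2.22, 2.22, 2.79, 3.14, 3.14, 3.14].

INTERFACE

Orientations are given as [roll, pitch, yaw] about the fixed x, y, z axes, in that order (R = Rz(yaw) Ry(pitch) Rx(roll)).
In Python, from cell import env gives the robot as it stands.
- The arm moves only by the tool servo_tool, never from a script. Its argument "plan" is a list of rows, each a list of 7 numbers: the shift along the tool's x, y, z in m, then the turn, a rotation vector about the tool's x, y, z in degrees, then the opening in per cent of the stroke, from 0 (shut) to 100 (fully open). In form: [[dx, dy, dz, wx, wy, wz, jaw], ...]. A call has 1 to 8 rows; each row shifts and turns the pose as measured when the row begins, along the tool's axes as they then stand; what a row does not reach is not made up. A row lasts 1/12 s, in which the tool goes at most 41.7 mm and 7.16 degrees, less where a joint would pass 70% of its speed; a pose out of reach is approached as far as the arm can. A call is refused whole if a number of a shift passes 0.0417 or a number of a turn 7.16, either way. A call with a gripper value outside its range is refused whole. The fingers move at their own pace and stop on an object; the grip force is fixed at half the most. Time passes only in rows, so rows that do not move let the fingers close. It gives the time, the measured TCP pose, the force and the opening at its end, in the units of the state.
- env.state(): the state, without advancing time (a new reading comes with each control period).
- env.read_camera(name): name is "scene" or "top"; returns a dict with "img" (480x640x3 uint8, blue, green, red), "intrinsics" (3x3 intrinsics, pixels), "k1" (the pictures are not rectified: a ray, as slopes to the right and down, at radius r is drawn at 1 + k1 r^2 times it, then the intrinsics apply), "R" (3x3) and "t" (3): a world point X has camera coordinates R X + t. Camera axes: x right, y down, z forward; pixel columns grow to the right and rows downward; lengths in mm; the calibration is good to about 2 mm. A picture is of the moment at which its call begins. There is no depth.
- env.job_done(): hands the job in, once; it reports no verdict.
The state is a dict: "t": time; "joints": joint angles; "qvel": joint speeds; "tau": joint torques, N m; "eef_pos": TCP position; "tcp_rot": TCP orientation; "ft_force": force on the tool from outside, world axes, zero at the start; "moment": the same for the moment, N m; "opening": opening from 0.0 (shut) to 1.0 (fully open).
Only numpy, scipy, OpenCV 4.12 (cv2) and the standard library are available. Lean on these libraries where they do the work, as an engineer would, in place of code of your own. Each camera call takes 0.05 s, during which the arm holds its last target. There are 200 camera calls.

TASK

Take the stack of small tins and boxes on the craft table apart and stand each one upright in the middle of the cork mat cut to its shape and size: the square tin on the square mat, the steel round tin on the large round mat, the hexagonal wooden box on the hexagonal mat and the small round wooden pot on the small round mat; which way round each is turned does not matter. Do not tip any of them over on the way, and leave the cup and the glass jar standing where they are.

Things in the scene. Friction and masses are not known exactly. Their poses are not given: they have to be found in the camera images.
- square_tin_mid (a point): Centre (half-way up, 21 mm above the underside) of the closed square steel tin, 66 x 66 mm and 42 mm high, straight sides, flat lid; x and y are normal to its sides, z up. 0.11 to 0.23 kg. At the start the four containers form one upright stack, from the bottom: square tin, round tin, hexagonal box, round pot (each smaller than the one under it, centred within about 4 mm, nothing joined).
- round_tin_mid (a point): Centre (20 mm above the underside) of the closed round steel tin, 58 mm in diameter and 40 mm high, straight sides, flat lid; z up. 0.09 to 0.18 kg. Second from the bottom of the stack.
- hex_box_mid (a point): Centre (19 mm above the underside) of the closed hexagonal wooden box, regular hexagon 46 mm across flats (53 mm across corners), 38 mm high; its x axis is normal to one pair of flats (the other pairs are at 60 and 120 degrees), z up. 0.06 to 0.13 kg. Third in the stack.
- round_pot_mid (a point): Centre (18 mm above the underside) of the small round pale wooden pot, 34 mm in diameter and 36 mm high, flat top; z up. 0.03 to 0.07 kg. On top of the stack.
- square_mat: Square cork mat, 86 x 86 mm, 4 mm thick, fixed flat on the table; origin at the centre of its underside (table level), x and y normal to its edges. The square tin's place. The stack, the four mats, the cup and the jar are shuffled over the same seven places; their centres stand at least about 140 mm apart.
- large_round_mat: Large round cork mat, 78 mm in diameter, 4 mm thick, fixed; origin at the centre of its underside. The round tin's place.
- hex_mat: Hexagonal cork mat, 66 mm across flats, 4 mm thick, fixed; origin at the centre of its underside, x normal to one pair of flats. The hexagonal box's place.
- small_round_mat: Small round cork mat, 52 mm in diameter, 4 mm thick, fixed; origin at the centre of its underside. The small pot's place.
- cup_mid (a point): Centre (31 mm above its underside) of a dark teal ceramic cup, up to 74 mm in diameter, 62 mm high, loose; a bystander. Other clutter near the places (pencil, scissors, twigs) is lower than 12 mm; a pair of spectacles, up to 40 mm, lies outside the work area, near the left side.
- jar_mid (a point): Centre (27.5 mm above its underside) of a small glass jar with a steel cap, 56 mm in diameter, 55 mm high, loose; a bystander.
There are look-alikes about, which are no part of the job. Leave any blue look-alike of the large_round_mat alone.

How it is judged:
By the outcome, as a careful person would: the job done as asked, in the order asked, and still so for the second after the job is handed in, with the robot touching nothing.
It also fails if it takes over 125 s, if anything falls off the work surface, if the arm or the gripper's body presses on something with over 40 N, if the wrist force passes 120 N, or if a joint passes its speed limit or range.

## Working session

There is one attempt and no reset: what is moved stays moved. The work goes in short steps, Python scripts to look and compute and a tool call to move; the robot and the scene stay as the last step left them, time stands still between calls to the robot, and variables do not carry over. Pictures are saved under pics/ and viewed, about 12 in all and at most 16, crops included, and the job is handed in when it is done.

Besides the shell and the picture viewer there is one more tool, called after ">>>" as a command line: name --pt "numbers of a row" for each row, then --argument value for the rest. servo_tool: Moves the arm, as the interface text tells. Its arguments: {"type":"object","properties":{"plan":{"type":"array","items":{"type":"array","items":{"type":"number"}}}},"required":["plan"]}

```bash
ls; mkdir -p pics
cat > h.py <<'E'
import numpy as np, cv2
from cell import env
def shot(name,fn=None):
    c=env.read_camera(name)
    if fn: cv2.imwrite('pics/'+fn,c['img'])
    np.savez(''+name+'.npz',**{k:np.array(c[k]) for k in ('img','intrinsics','k1','R','t')})
    return c
def load(name):
    return dict(np.load(''+name+'.npz'))
def p2w(c,uv,z):
    K=np.array(c['intrinsics']);R=np.array(c['R']);t=np.array(c['t']).ravel()
    d=np.array([float(c['k1']),0,0,0])
    p=cv2.undistortPoints(np.array(uv,float).reshape(-1,1,2),K,d).reshape(-1,2)
    rays=np.c_[p,np.ones(len(p))]@R
    o=-R.T@t
    return o+rays*((z-o[2])/rays[:,2])[:,None]
def w2p(c,X):
    R=np.array(c['R'],float)
    return cv2.projectPoints(np.array(X,float).reshape(-1,1,3),cv2.Rodrigues(R)[0],np.array(c['t'],float).ravel(),np.array(c['intrinsics'],float),np.array([float(c['k1']),0,0,0]))[0].reshape(-1,2)
E
python3 - <<'E'
from h import *
for n in('top','scene'):
    c=shot(n,n+'0.png'); R=np.array(c['R']);print(n,c['intrinsics'],c['k1'],-R.T@np.array(c['t']).ravel(),R[2])
print(env.state())
E
```

```text
pics
top [[467.37641557   0.         321.91284271]
 [  0.         467.37641557 238.17760412]
 [  0.           0.           1.        ]] -0.08687800285686462 [445.94096987   4.47258524 935.72555618] [ 0.07938159 -0.0179688  -0.99668234]
scene [[500.7931137    0.         323.77757065]
 [  0.         500.7931137  244.90525147]
 [  0.           0.           1.        ]] 0.002858897352543602 [1027.11803283  390.08943833  702.09966729] [-0.59231605 -0.46271781 -0.65958618]
{'t': 0.1, 'joints': array([-1.28359912e+00,  4.91480332e-01,  1.55940998e+00, -6.28665552e-06,
        1.09171251e+00, -1.05606420e-01]), 'qvel': array([ 2.70996932e-03,  5.74617909e-04, -2.53328536e-03,  1.25466363e-03,
       -3.34873601e-04,  6.31123844e-05]), 'tau': array([ 1.94290878e-03, -6.13624763e+01, -2.58603555e+01,  6.94120978e-02,
        4.70265804e-02, -6.56222937e-05]), 'eef_pos': array([ 239.18806324, -577.17194803,  214.12456644]), 'tcp_rot': array([-3.14058753e+00, -1.00936831e-04,  3.92806480e-01]), 'ft_force': array([-0.04247249,  0.49615805, -0.38372069]), 'moment': array([-0.01983182, -0.01790275,  0.00935578]), 'opening': 1.001502825932342}
```

View pics/top0.png

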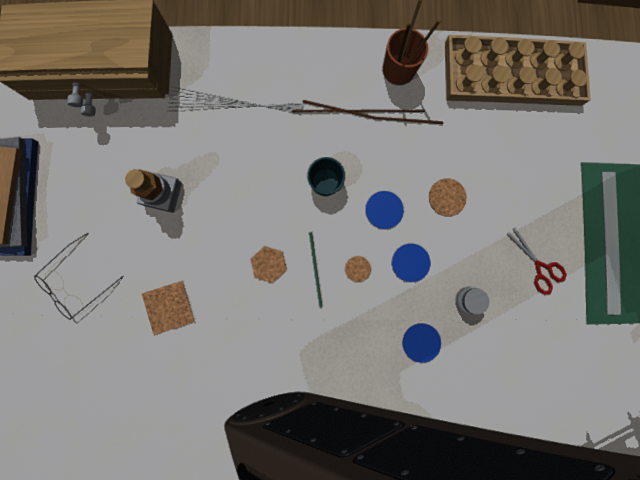

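View pics/scene0.png

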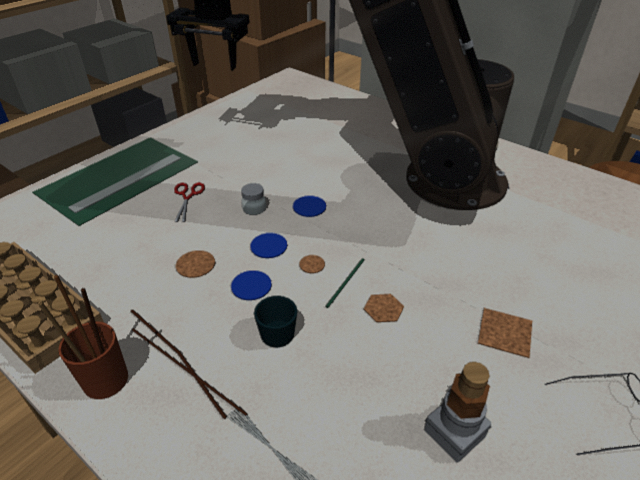

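The top view shows the stack near (150,190), the square mat at (168,307), the hex mat at (268,264), the small round mat at (358,269) and the large round cork mat at (447,197). There are three blue decoys, the cup at (326,176) and the jar at (473,302). The scene view shows the upright stack near (460,410).

Run:
```python
from h import *
c=load('top'); hsv=cv2.cvtColor(c['img'],cv2.COLOR_BGR2HSV)
m=cv2.inRange(hsv,(3,70,60),(20,255,255)); m=cv2.morphologyEx(m,cv2.MORPH_CLOSE,np.ones((5,5)))
for k in cv2.findContours(m,cv2.RETR_EXTERNAL,cv2.CHAIN_APPROX_NONE)[0]:
    if 300<cv2.contourArea(k)<4000:
        w=p2w(c,k.reshape(-1,2),4.)[:,:2].astype(np.float32)
        M=cv2.moments(w.reshape(-1,1,2)); r=cv2.minAreaRect(w)
        print(k.reshape(-1,2).mean(0).round(),[round(M['m10']/M['m00'],1),round(M['m01']/M['m00'],1)],np.round(r[1],1),round(r[2],1), 'area',round(M['m00']))
a=cv2.resize(c['img'][140:260,100:220],(480,480),interpolation=cv2.INTER_CUBIC)
s=load('scene');b=cv2.resize(s['img'][350:470,410:510],(400,480),interpolation=cv2.INTER_CUBIC)
cv2.imwrite('pics/stack.png',np.clip(np.hstack([a[:, :400],b])*1.5,0,255).astype(np.uint8))
```

```text
[168. 307.] [379.1, 293.4] [85.7 86.3] 17.7 area 7015
[357. 269.] [460.1, -83.9] [49.8 49.2] 27.0 area 1906
[268. 264.] [467.4, 94.2] [64.9 72.9] 45.6 area 3500
[447. 197.] [607.4, -267.2] [74.9 75.9] 45.1 area 4467
[141. 180.] [637.7, 363.9] [50.6 58.8] 17.9 area 1620
[  4. 192.] [633.0, 650.3] [203.7  36.5] 4.5 area 3889
```

View pics/stack.png

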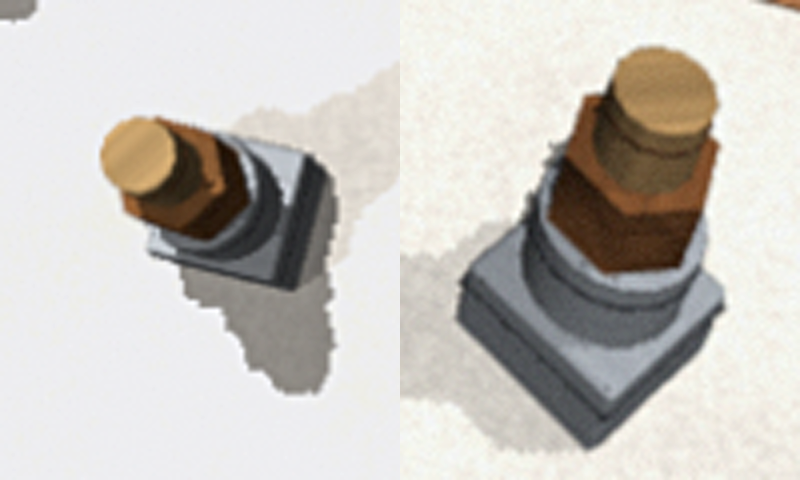

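The crop shows the stack upright. In the 4x crops, the pot's top is centred at (138,156) in the top view and (265,92) in the scene view.

Run:
```python
from h import *
T=load('top');S=load('scene')
f=lambda p,o:(np.array(p,float)+.5)/4-.5+np.array(o)
ft=lambda p:f(p,(100,140)); fs=lambda p:f(p,(410,350))
print('pot',p2w(T,ft([[138,156]]),156),p2w(S,fs([[265,92]]),156))
print('sqT',p2w(T,ft([[308,152],[272,284],[150,249]]),42))
print('sqS',p2w(S,fs([[70,270],[212,405],[322,300]]),42))
print('hexS',p2w(S,fs([[185,95],[150,185],[215,221],[297,207],[318,140]]),120))
print('hexT',p2w(T,ft([[222,128],[222,188],[188,216],[125,205]]),120))
```

```text
pot [[606.67956005 311.59736761 156.        ]] [[608.12932619 313.47708402 156.        ]]
sqT [[632.51146641 272.26923478  42.        ]
 [567.57781116 287.39726643  42.        ]
 [584.29006514 348.31654798  42.        ]]
sqS [[634.49676866 276.08417671  42.        ]
 [648.18439813 338.97600565  42.        ]
 [588.39814487 351.85599603  42.        ]]
hexS [[598.85200716 287.61001584 120.        ]
 [637.58841998 294.84296395 120.        ]
 [636.17290408 317.55398618 120.        ]
 [614.72398202 336.09733207 120.        ]
 [586.83030768 330.69345555 120.        ]]
hexT [[626.92155584 288.18920099 120.        ]
 [599.79750138 286.96111398 120.        ]
 [587.12152433 301.77041883 120.        ]
 [591.93231298 330.60709661 120.        ]]
```

```bash
cat >> h.py <<'E'
from scipy.spatial.transform import Rotation as Ro
def plan(x,y,z,yaw,step=38,n=8):
    s=env.state(); p=s['eef_pos'].copy(); R=Ro.from_euler('xyz',s['tcp_rot']); G=Ro.from_euler('xyz',[180,0,yaw],degrees=True)
    print('t',round(s['t'],2),'at',p.round(1),'rpy',np.degrees(s['tcp_rot']).round(2),'F',s['ft_force'].round(1),'op',round(s['opening'],3))
    for i in range(n):
        d=np.array([x,y,z])-p; rv=(R.inv()*G).as_rotvec(degrees=True)
        L=np.linalg.norm(d);a=np.linalg.norm(rv)
        if L<.6 and a<.3: break
        d*=min(1,step/max(L,1e-9)); rv*=min(1,7/max(a,1e-9))
        dt=(R.inv().apply(d)/1000).round(3); rv=rv.round(1)
        print([float(v) for v in [*dt,*rv]])
        p=p+R.apply(dt*1000); R=R*Ro.from_rotvec(rv,degrees=True)
    print('left',np.round(np.array([x,y,z])-p,1))
E
python3 - <<'E'
from h import *
c=load('scene'); hsv=cv2.cvtColor(c['img'],cv2.COLOR_BGR2HSV)
m=cv2.inRange(hsv,(3,70,60),(20,255,255)); m=cv2.morphologyEx(m,cv2.MORPH_CLOSE,np.ones((5,5)))
for k in cv2.findContours(m,cv2.RETR_EXTERNAL,cv2.CHAIN_APPROX_NONE)[0]:
    if 300<cv2.contourArea(k)<4000:
        w=p2w(c,k.reshape(-1,2),4.)[:,:2].astype(np.float32)
        M=cv2.moments(w.reshape(-1,1,2)); r=cv2.minAreaRect(w)
        print([round(M['m10']/M['m00'],1),round(M['m01']/M['m00'],1)],np.round(r[1],1),round(r[2],1))
plan(607,312,214,78)
E
```

```text
[512.9, 295.9] [84.5 55. ] 10.7
[379.1, 294.6] [87.7 86.1] 17.9
[467.5, 95.1] [73.9 65.4] 12.2
[460.3, -83.2] [50.1 50.7] 39.1
[608.6, -266.6] [76.3 77. ] 39.1
[-386.3, -637.1] [340.8 129. ] 35.4
[262.7, -1115.5] [853.4 522. ] 54.7
[-345.4, -1099.7] [1079.6  498.7] 26.1
[-36.0, -2162.0] [224.7 354.3] 89.7
t 0.1 at [ 239.2 -577.2  214.1] rpy [-1.7994e+02 -1.0000e-02  2.2510e+01] F [-0.   0.5 -0.4] op 1.002
[0.027, -0.027, 0.0, -0.0, -0.0, -7.0]
[0.03, -0.023, 0.0, -0.0, -0.0, -7.0]
[0.033, -0.02, 0.0, -0.0, -0.0, -7.0]
[0.035, -0.015, 0.0, -0.0, -0.0, -7.0]
[0.036, -0.011, 0.0, -0.0, -0.0, -7.0]
[0.037, -0.007, 0.0, -0.0, -0.0, -7.0]
[0.038, -0.002, 0.0, -0.0, -0.0, -7.0]
[0.038, 0.003, 0.0, -0.0, -0.0, -6.5]
left [ 2.509e+02  6.084e+02 -4.000e-01]
```

>>> servo_tool --pt "0.027 -0.027 0 0 0 -7 100" --pt "0.03 -0.023 0 0 0 -7 100" --pt "0.033 -0.02 0 0 0 -7 100" --pt "0.035 -0.015 0 0 0 -7 100" --pt "0.036 -0.011 0 0 0 -7 100" --pt "0.037 -0.007 0 0 0 -7 100" --pt "0.038 -0.002 0 0 0 -7 100" --pt "0.038 0.003 0 0 0 -6.5 100"

```text
t: 0.77
eef_pos: [353.4, -288.8, 210.5]
tcp_rot: [-3.138, -0.003, 1.382]
ft_force: [0.6, -1.4, 0.2]
opening: 1.0
```

```bash
python3 -c "
from h import *
plan(607,312,205,78)"
```

```text
t 0.77 at [ 353.4 -288.8  210.5] rpy [-179.82   -0.18   79.21] F [ 0.6 -1.4  0.2] op 1.0
[0.037, 0.008, 0.0, -0.2, -0.2, 1.2]
[0.037, 0.007, 0.0, 0.0, 0.0, 0.0]
[0.037, 0.007, 0.0, 0.0, 0.0, 0.0]
[0.037, 0.007, 0.0, 0.0, 0.0, 0.0]
[0.037, 0.007, 0.0, 0.0, 0.0, 0.0]
[0.037, 0.007, 0.0, 0.0, 0.0, 0.0]
[0.037, 0.007, 0.0, 0.0, 0.0, 0.0]
[0.037, 0.007, 0.001, 0.0, 0.0, 0.0]
left [137.1 322.8  -4.6]
```

>>> servo_tool --pt "0.037 0.008 -0.001 0 0 1.2 100" --pt "0.037 0.007 -0.001 0 0 0 100" --pt "0.037 0.007 -0.001 0 0 0 100" --pt "0.037 0.007 -0.001 0 0 0 100" --pt "0.037 0.007 -0.001 0 0 0 100" --pt "0.037 0.007 -0.001 0 0 0 100" --pt "0.037 0.007 -0.001 0 0 0 100" --pt "0.037 0.007 -0.001 0 0 0 100"

```text
t: 1.43
eef_pos: [469.3, 5.5, 219.4]
tcp_rot: [-3.137, -0.004, 1.369]
ft_force: [1.2, -0.6, 0.1]
opening: 0.997
```

```bash
python3 -c "
from h import *
plan(607,312,205,78,36,10)"
```

```text
t 1.43 at [469.3   5.5 219.4] rpy [-179.76   -0.21   78.43] F [ 1.2 -0.6  0.1] op 0.997
[0.035, 0.008, 0.002, -0.2, -0.2, 0.4]
[0.035, 0.008, 0.001, -0.0, -0.0, 0.0]
[0.035, 0.008, 0.002, -0.0, -0.0, 0.0]
[0.035, 0.007, 0.001, -0.0, -0.0, 0.0]
[0.035, 0.008, 0.002, -0.0, -0.0, 0.0]
[0.035, 0.007, 0.001, -0.0, -0.0, 0.0]
[0.035, 0.008, 0.002, -0.0, -0.0, 0.0]
[0.035, 0.007, 0.001, -0.0, -0.0, 0.0]
[0.035, 0.008, 0.002, -0.0, -0.0, 0.0]
[0.013, 0.002, 0.001, -0.0, -0.0, 0.0]
left [0.4 0.3 0.5]
```

>>> servo_tool --pt "0.038 0.008 0 -0.2 -0.2 0.4 100" --pt "0.038 0.008 0 0 0 0 100" --pt "0.038 0.008 0.001 0 0 0 100" --pt "0.038 0.008 0.001 0 0 0 100" --pt "0.038 0.008 0.001 0 0 0 100" --pt "0.038 0.008 0.001 0 0 0 100" --pt "0.038 0.008 0.001 0 0 0 100" --pt "0.028 0.006 0 0 0 0 100"

```text
t: 2.1
eef_pos: [592.6, 298.4, 212.8]
tcp_rot: [-3.139, 0.001, 1.364]
ft_force: [0.3, 0.0, 0.3]
opening: 1.002
```

```bash
python3 -c "
from h import *
plan(607,312.5,205,78,36,10)"
```

```text
t 2.1 at [592.6 298.4 212.8] rpy [-1.7987e+02  7.0000e-02  7.8160e+01] F [0.3 0.  0.3] op 1.002
[0.017, 0.011, 0.008, -0.1, 0.1, 0.2]
left [ 0.2 -0.3  0.2]
```

>>> servo_tool --pt "0.016 0.011 0.004 -0.1 0.1 0.2 100" --pt "0 0 0.01 0 0 0 100" --pt "0 0 0.01 0 0 0 100" --pt "0 0 0 0 0 0 100"

```text
t: 2.43
eef_pos: [606.7, 318.4, 184.2]
tcp_rot: [-3.139, 0.0, 1.367]
ft_force: [-0.1, 0.7, 0.1]
opening: 0.998
```

```bash
python3 -c "
from h import *
plan(607,312.5,126,78,30,10)"
```

```text
t 2.43 at [606.7 318.4 184.2] rpy [-1.7984e+02  2.0000e-02  7.8300e+01] F [-0.1  0.7  0.1] op 0.998
[-0.003, 0.001, 0.03, -0.2, 0.0, 0.3]
[-0.003, 0.001, 0.028, 0.0, 0.0, 0.0]
left [-0.4  0.3 -0.2]
```

>>> servo_tool --pt "-0.006 0.001 0.01 -0.2 0 0.3 100" --pt "0 0 0.02 0 0 0 100" --pt "0 0 0.015 0 0 0 100" --pt "0 0 0.008 0 0 0 100" --pt "0 0 0 0 0 0 100" --pt "0 0 0 0 0 0 100"

```text
t: 2.93
eef_pos: [604.4, 306.3, 129.7]
tcp_rot: [-3.14, 0.002, 1.357]
ft_force: [0.1, -0.5, 0.6]
opening: 1.003
```

```bash
python3 -c "
from h import *
plan(607,312.5,126,78,30,10)
shot('top');shot('scene')
a=load('top')['img'][140:240,90:240];b=load('scene')['img'][300:450,390:540]
cv2.imwrite('pics/g1.png',np.hstack([cv2.resize(a,(600,400)),cv2.resize(b,(400,400))])[:, 200:])"
```

```text
t 2.93 at [604.4 306.3 129.7] rpy [-1.7992e+02  1.4000e-01  7.7740e+01] F [ 0.1 -0.5  0.6] op 1.003
[0.007, 0.001, 0.004, -0.1, 0.1, -0.3]
left [ 0.1 -0.4  0.3]
```

View pics/g1.png

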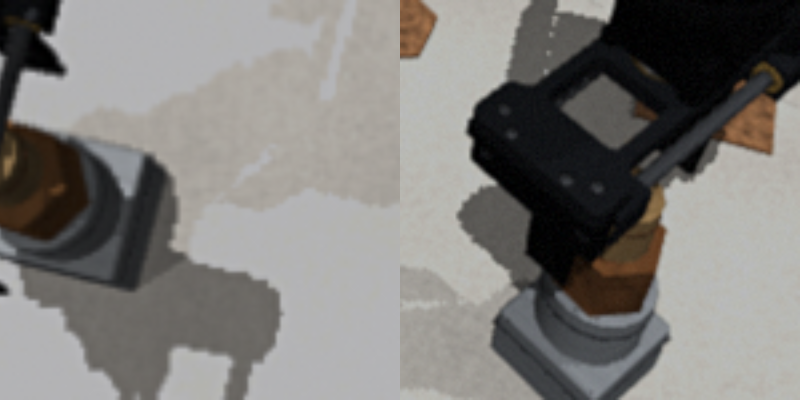

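The jaws straddle the pot, which is still in place, and the TCP needs about +7 mm along tool x. The arm carries on a little after each row, so I'll use small steps.

>>> servo_tool --pt "0.004 0.001 0.003 0 0.1 -0.2 100" --pt "0 0 0 0 0 0 100" --pt "0 0 0 0 0 0 100" --pt "0 0 0 0 0 0 100"

```text
t: 3.37
eef_pos: [607.6, 311.1, 129.7]
tcp_rot: [3.139, -0.002, 1.361]
ft_force: [-0.1, 0.3, 0.0]
opening: 1.0
```

```bash
python3 -c "
from h import *
plan(607,312.5,126,78,30,10); print(env.state()['qvel'].round(3))"
```

```text
t 3.37 at [607.6 311.1 129.7] rpy [ 1.7984e+02 -1.4000e-01  7.7980e+01] F [-0.1  0.3  0. ] op 1.0
[0.001, -0.001, 0.004, 0.2, -0.1, -0.0]
left [0.2 0.2 0.3]
[ 0.002 -0.005 -0.004  0.001  0.     0.001]
```

>>> servo_tool --pt "0.001 -0.001 0.004 0.1 0 0 100" --pt "0 0 0 0 0 0 45" --pt "0 0 0 0 0 0 45" --pt "0 0 0 0 0 0 0" --pt "0 0 0 0 0 0 0" --pt "0 0 0 0 0 0 0" --pt "0 0 0 0 0 0 0" --pt "0 0 0 0 0 0 0"

```text
t: 4.03
eef_pos: [606.8, 312.7, 125.7]
tcp_rot: [3.14, -0.003, 1.361]
ft_force: [-1.2, -0.1, -0.0]
opening: 0.562
```

```bash
python3 -c "
from h import *
plan(607,312.5,126,78,30,10)"
```

```text
t 4.03 at [606.8 312.7 125.7] rpy [ 1.7993e+02 -1.5000e-01  7.8000e+01] F [-1.2 -0.1 -0. ] op 0.562
left [ 0.2 -0.2  0.3]
```

>>> servo_tool --pt "0 0 0 0 0 0 0" --pt "0 0 0 0 0 0 0" --pt "0 0 0 0 0 0 0" --pt "0 0 0 0 0 0 0" --pt "0 0 0 0 0 0 0" --pt "0 0 0 0 0 0 0"

```text
t: 4.53
eef_pos: [606.8, 312.6, 125.7]
tcp_rot: [3.14, -0.003, 1.361]
ft_force: [-0.1, -0.4, -0.3]
opening: 0.352
```

>>> servo_tool --pt "0 0 0 0 0 0 0" --pt "0 0 0 0 0 0 0"

```text
t: 4.7
eef_pos: [606.8, 312.6, 125.7]
tcp_rot: [3.14, -0.003, 1.361]
ft_force: [-0.3, -0.2, -0.7]
opening: 0.353
```

Gripped at about 33.5 mm. Lifting now.

>>> servo_tool --pt "0 0 -0.005 0 0 0 0" --pt "0 0 -0.015 0 0 0 0" --pt "0 0 -0.02 0 0 0 0" --pt "-0.015 0 -0.005 0 0 0 0" --pt "-0.03 0 0 0 0 0 0" --pt "-0.037 -0.005 0 0 0 0 0" --pt "-0.037 -0.005 0 0 0 0 0" --pt "-0.037 -0.007 0 0 0 0 0"

```text
t: 5.37
eef_pos: [555.9, 161.6, 171.5]
tcp_rot: [3.139, -0.003, 1.369]
ft_force: [1.0, -1.0, -0.3]
opening: 0.354
```

```bash
python3 -c "
from h import *
plan(460.2,-83.5,130,78,36,10)"
```

```text
t 5.37 at [555.9 161.6 171.5] rpy [179.87  -0.18  78.43] F [ 1.  -1.  -0.3] op 0.354
[-0.035, -0.006, 0.005, 0.1, -0.2, 0.4]
[-0.035, -0.006, 0.006, 0.0, 0.0, 0.0]
[-0.035, -0.006, 0.006, 0.0, 0.0, 0.0]
[-0.035, -0.006, 0.006, 0.0, 0.0, 0.0]
[-0.035, -0.006, 0.005, 0.0, 0.0, 0.0]
[-0.035, -0.005, 0.006, 0.0, 0.0, 0.0]
[-0.035, -0.006, 0.005, 0.0, 0.0, 0.0]
[-0.015, -0.002, 0.002, 0.0, 0.0, 0.0]
[0.0, -0.0, 0.0, 0.0, 0.0, 0.0]
[0.0, -0.0, 0.0, 0.0, 0.0, 0.0]
left [ 0.1  0.4 -0.5]
```

>>> servo_tool --pt "-0.036 -0.006 0.004 0 0 0.2 0" --pt "-0.036 -0.006 0.005 0 0 0 0" --pt "-0.036 -0.006 0.006 0 0 0 0" --pt "-0.036 -0.006 0.006 0 0 0 0" --pt "-0.033 -0.006 0.006 0 0 0 0" --pt "-0.025 -0.005 0.006 0 0 0 0" --pt "-0.015 -0.003 0.005 0 0 0 0" --pt "-0.005 0 0.005 0 0 0 0"

```text
t: 6.03
eef_pos: [461.1, -64.6, 127.9]
tcp_rot: [3.136, -0.002, 1.361]
ft_force: [0.1, 1.0, -1.4]
opening: 0.356
```

```bash
python3 -c "
from h import *
plan(460.2,-83.5,50,78,30,10)"
```

```text
t 6.03 at [461.1 -64.6 127.9] rpy [ 1.7968e+02 -1.3000e-01  7.7980e+01] F [ 0.1  1.  -1.4] op 0.356
[-0.007, 0.001, 0.029, 0.3, -0.1, -0.0]
[-0.007, 0.001, 0.029, 0.0, -0.0, -0.0]
[-0.005, 0.001, 0.02, 0.0, -0.0, -0.0]
left [-0.   0.3  0.1]
```

>>> servo_tool --pt "-0.01 0.001 0.015 0.2 0 0 0" --pt "-0.006 0.001 0.02 0 0 0 0" --pt "0 0 0.02 0 0 0 0" --pt "0 0 0.015 0 0 0 0" --pt "0 0 0 0 0 0 0" --pt "0 0 0 0 0 0 0"

```text
t: 6.53
eef_pos: [458.9, -82.9, 55.4]
tcp_rot: [3.137, -0.002, 1.357]
ft_force: [0.3, -0.7, -0.6]
opening: 0.355
```

```bash
python3 -c "
from h import *
plan(460.2,-83.5,11,78,30,10)
c=shot('top');s=shot('scene')
a=c['img'][140:440,100:480];b=s['img'][180:480,220:520]
cv2.imwrite('pics/p1.png',np.hstack([a,b]))"
```

```text
t 6.53 at [458.9 -82.9  55.4] rpy [ 1.7974e+02 -1.1000e-01  7.7760e+01] F [ 0.3 -0.7 -0.6] op 0.355
[-0.0, 0.001, 0.03, 0.3, -0.1, -0.2]
[-0.0, 0.0, 0.014, -0.0, -0.0, -0.0]
[-0.0, 0.0, 0.0, -0.0, -0.0, -0.0]
[-0.0, 0.0, 0.0, -0.0, -0.0, -0.0]
[-0.0, 0.0, 0.0, -0.0, -0.0, -0.0]
[-0.0, 0.0, 0.0, -0.0, -0.0, -0.0]
[-0.0, 0.0, 0.0, -0.0, -0.0, -0.0]
[-0.0, 0.0, 0.0, -0.0, -0.0, -0.0]
[-0.0, 0.0, 0.0, -0.0, -0.0, -0.0]
[-0.0, 0.0, 0.0, -0.0, -0.0, -0.0]
left [ 0.1 -0.4 -0.5]
```

View pics/p1.png

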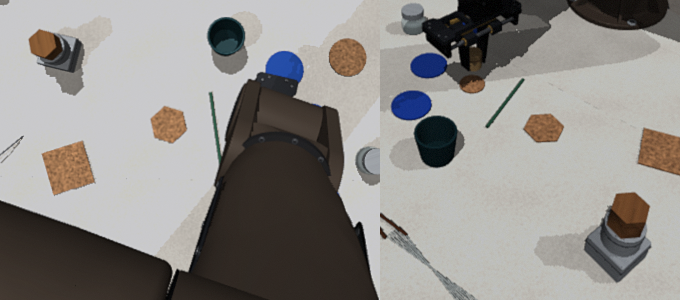

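The pot is held over the small mat, and the rest of the stack stands undisturbed with the hex box on top at crop (45,45). Lowering the pot.

>>> servo_tool --pt "0 0.001 0.012 0.2 -0.1 -0.2 0" --pt "0 0 0.012 0 0 0 0" --pt "0 0 0.008 0 0 0 0" --pt "0 0 0.002 0 0 0 0" --pt "0 0 0 0 0 0 0" --pt "0 0 0 0 0 0 0"

```text
t: 7.13
eef_pos: [462.7, -82.9, 22.4]
tcp_rot: [3.133, 0.001, 1.363]
ft_force: [-0.5, 0.7, -0.0]
opening: 0.356
```

```bash
cp top.npz top_h.npz; cp scene.npz scene_h.npz; python3 -c "
from h import *
plan(460.2,-83.5,10,78,30,4)
a=load('top_h')['img'][150:220,115:195];b=load('scene_h')['img'][350:470,410:510]
cv2.imwrite('pics/hex.png',np.clip(np.hstack([cv2.resize(a,(480,420),interpolation=cv2.INTER_CUBIC),cv2.resize(b[20:90,30:80],(300,420),interpolation=cv2.INTER_CUBIC)])*1.7,0,255))"
```

```text
t 7.13 at [462.7 -82.9  22.4] rpy [1.7952e+02 6.0000e-02 7.8110e+01] F [-0.5  0.7 -0. ] op 0.356
[-0.001, -0.002, 0.012, 0.5, 0.1, 0.1]
left [-0.5  0.  -0.4][ WARN:0@0.508] global loadsave.cpp:1063 imwrite_ Unsupported depth image for selected encoder is fallbacked to CV_8U.
```

View pics/hex.png

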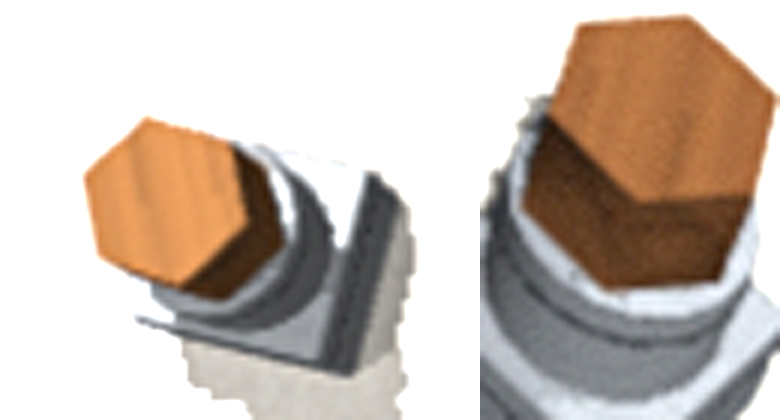

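The hex top has corners in the top crop at (148,118), (235,143), (247,221), (183,288), (98,257) and (85,180). Next I'll compute its pose and lower the pot the last few mm.

Run:
```python
from h import *
def rep(n,c,P,z):
    w=p2w(c,P,z)[:,:2]; m=w.mean(0); v=w-m
    a=np.degrees(np.arctan2(v[:,1],v[:,0])); print(n,m.round(1),'r',np.hypot(*v.T).round(1),'corner mod60',(a%60).round(1))
T=load('top_h');S=load('scene_h')
f=lambda P,o:(np.array(P,float)+.5)/6-.5+np.array(o)
rep('top',T,f([[148,118],[235,143],[247,221],[183,288],[98,257],[85,180]],(115,150)),120)
rep('sc',S,f([[102,25],[210,15],[297,98],[270,197],[160,203],[68,112]],(440,370)),120)
```

```text
top [606.1 310.6] r [25.9 26.7 25.5 26.9 26.  25.6] corner mod60 [14.8 11.2 16.6 13.8 10.6 15.9]
sc [606.7 312.8] r [25.4 26.6 25.9 26.2 26.1 26.2] corner mod60 [12.  13.5 13.9 10.1 14.8 11.8]
```

>>> servo_tool --pt "-0.001 -0.002 0.005 0.3 0 0 0" --pt "0 0 0.004 0 0 0 0" --pt "0 0 0.002 0 0 0 0" --pt "0 0 0 0 0 0 0"

```text
t: 7.47
eef_pos: [460.9, -83.7, 11.3]
tcp_rot: [3.137, 0.001, 1.364]
ft_force: [0.4, 0.0, -0.9]
opening: 0.352
```

```bash
python3 -c "
from h import *
plan(460.2,-83.5,10,78,30,4)"
```

```text
t 7.47 at [460.9 -83.7  11.3] rpy [1.7974e+02 7.0000e-02 7.8120e+01] F [ 0.4  0.  -0.9] op 0.352
[0.0, -0.001, 0.001, 0.3, 0.1, 0.1]
left [ 0.2  0.  -0.3]
```

>>> servo_tool --pt "0 -0.001 0.002 0.1 0 0 0" --pt "0 0 0 0 0 0 0" --pt "0 0 0 0 0 0 45" --pt "0 0 0 0 0 0 60" --pt "0 0 0 0 0 0 70" --pt "0 0 0 0 0 0 70"

```text
t: 7.97
eef_pos: [460.4, -83.8, 9.6]
tcp_rot: [3.137, 0.002, 1.363]
ft_force: [0.0, 0.6, -0.1]
opening: 0.576
```

```bash
python3 -c "
from h import *
plan(460.2,-83.5,100,78,30,4)"
```

```text
t 7.97 at [460.4 -83.8   9.6] rpy [1.7975e+02 9.0000e-02 7.8110e+01] F [ 0.   0.6 -0.1] op 0.576
[0.0, 0.0, -0.03, 0.2, 0.1, 0.1]
[0.0, -0.0, -0.03, 0.0, -0.0, 0.0]
[0.0, -0.0, -0.03, 0.0, -0.0, 0.0]
left [-0.1  0.2  0.4]
```

>>> servo_tool --pt "0 0 -0.01 0 0 0 70" --pt "0 0 -0.02 0 0 0 80" --pt "0 0 -0.03 0.2 0 0 100" --pt "0.005 0 -0.035 0 0 0 100" --pt "0.025 0.003 -0.025 0 0 0.7 100" --pt "0.035 0.006 -0.015 0 0 0.7 100" --pt "0.038 0.006 -0.005 0 0 0.7 100" --pt "0.038 0.006 0 0 0 0.7 100"

```text
t: 8.63
eef_pos: [511.6, 49.2, 161.3]
tcp_rot: [-3.141, -0.0, 1.304]
ft_force: [0.3, -1.4, 1.3]
opening: 1.0
```

```bash
python3 -c "
from h import *
plan(606.4,311.7,155,73,38,10)"
```

```text
t 8.63 at [511.6  49.2 161.3] rpy [-1.7996e+02 -1.0000e-02  7.4700e+01] F [ 0.3 -1.4  1.3] op 1.0
[0.038, 0.003, 0.001, -0.0, -0.0, 1.7]
[0.038, 0.002, 0.001, -0.0, -0.0, -0.0]
[0.038, 0.002, 0.001, -0.0, -0.0, -0.0]
[0.038, 0.002, 0.001, -0.0, -0.0, -0.0]
[0.038, 0.002, 0.001, -0.0, -0.0, -0.0]
[0.038, 0.002, 0.001, -0.0, -0.0, -0.0]
[0.038, 0.002, 0.0, -0.0, -0.0, -0.0]
[0.013, 0.0, 0.0, -0.0, -0.0, -0.0]
left [-0.1 -0.3 -0.3]
```

>>> servo_tool --pt "0.038 0.003 0 0 0 1 100" --pt "0.038 0.002 0 0 0 0 100" --pt "0.038 0.002 0 0 0 0 100" --pt "0.038 0.002 0.001 0 0 0 100" --pt "0.036 0.002 0.001 0 0 0 100" --pt "0.03 0.002 0.001 0 0 0 100" --pt "0.015 0.001 0 0 0 0 100" --pt "0.005 0 0 0 0 0 100"

```text
t: 9.3
eef_pos: [593.1, 291.9, 167.7]
tcp_rot: [3.136, -0.004, 1.289]
ft_force: [0.6, -0.3, -0.5]
opening: 1.001
```

```bash
python3 -c "
from h import *
plan(606.4,311.7,155,73,38,10)"
```

```text
t 9.3 at [593.1 291.9 167.7] rpy [179.67  -0.23  73.85] F [ 0.6 -0.3 -0.5] op 1.001
[0.023, 0.007, 0.013, 0.3, -0.2, 0.8]
left [ 0.1 -0.4  0.2]
```

>>> servo_tool --pt "0.016 0.006 0.005 0.3 -0.2 0.6 100" --pt "0.003 0 0.01 0 0 0 100" --pt "0 0 0.01 0 0 0 100" --pt "0 0 0.002 0 0 0 100" --pt "0 0 0 0 0 0 100"

```text
t: 9.72
eef_pos: [602.3, 307.4, 140.4]
tcp_rot: [-3.141, 0.001, 1.28]
ft_force: [-0.9, 0.5, 0.9]
opening: 1.004
```

```bash
python3 -c "
from h import *
plan(606.4,311.7,88,73,20,10)"
```

```text
t 9.72 at [602.3 307.4 140.4] rpy [-1.7997e+02  4.0000e-02  7.3330e+01] F [-0.9  0.5  0.9] op 1.004
[0.002, 0.001, 0.02, -0.0, 0.0, 0.3]
[0.002, 0.001, 0.02, -0.0, 0.0, 0.0]
[0.001, 0.001, 0.012, -0.0, 0.0, 0.0]
[0.0, -0.0, 0.0, -0.0, 0.0, 0.0]
[0.0, -0.0, 0.0, -0.0, 0.0, 0.0]
[0.0, -0.0, 0.0, -0.0, 0.0, 0.0]
[0.0, -0.0, 0.0, -0.0, 0.0, 0.0]
[0.0, -0.0, 0.0, -0.0, 0.0, 0.0]
[0.0, -0.0, 0.0, -0.0, 0.0, 0.0]
[0.0, -0.0, 0.0, -0.0, 0.0, 0.0]
left [-0.2  0.4 -0.4]
```

>>> servo_tool --pt "0.005 0.002 0.003 0 0 0.3 100" --pt "0 0.001 0.015 0 0 0 100" --pt "0 0 0.015 0 0 0 100" --pt "0 0 0.008 0 0 0 100" --pt "0 0 0 0 0 0 100" --pt "0 0 0 0 0 0 100"

```text
t: 10.22
eef_pos: [607.5, 308.3, 99.8]
tcp_rot: [3.141, -0.0, 1.27]
ft_force: [0.2, -0.6, 0.1]
opening: 0.999
```

```bash
python3 -c "
from h import *
plan(606.4,311.7,88,73,20,4)"
```

```text
t 10.22 at [607.5 308.3  99.8] rpy [179.95  -0.    72.74] F [ 0.2 -0.6  0.1] op 0.999
[0.003, -0.002, 0.012, 0.1, -0.0, -0.3]
left [-0.1 -0.1  0.2]
```

>>> servo_tool --pt "0.003 -0.002 0.006 0 0 -0.2 100" --pt "0 0 0.005 0 0 0 80" --pt "0 0 0.001 0 0 0 65" --pt "0 0 0 0 0 0 60" --pt "0 0 0 0 0 0 60" --pt "0 0 0 0 0 0 60"

```text
t: 10.72
eef_pos: [607.2, 312.4, 89.0]
tcp_rot: [3.138, -0.002, 1.273]
ft_force: [-0.8, 0.1, 0.5]
opening: 0.708
```

```bash
python3 -c "
from h import *
plan(606.4,311.7,88,73,20,4)"
```

```text
t 10.72 at [607.2 312.4  89. ] rpy [ 1.7982e+02 -1.1000e-01  7.2950e+01] F [-0.8  0.1  0.5] op 0.708
[-0.001, -0.001, 0.001, 0.2, -0.1, -0.0]
left [ 0.4 -0.   0. ]
```

>>> servo_tool --pt "0 0 0 0 0 0 50" --pt "0 0 0 0 0 0 30" --pt "0 0 0 0 0 0 0" --pt "0 0 0 0 0 0 0" --pt "0 0 0 0 0 0 0" --pt "0 0 0 0 0 0 0" --pt "0 0 0 0 0 0 0" --pt "0 0 0 0 0 0 0"

```text
t: 11.38
eef_pos: [607.4, 312.4, 89.6]
tcp_rot: [3.138, -0.002, 1.273]
ft_force: [0.4, 0.4, -0.6]
opening: 0.48
```

>>> servo_tool --pt "0 0 -0.005 0 0 0 0" --pt "0 0 -0.015 0 0 0 0" --pt "0 0 -0.02 0 0 0 0" --pt "-0.01 -0.002 -0.01 0 0 0 0" --pt "-0.03 -0.008 0 0 0 0 0" --pt "-0.037 -0.01 0 0 0 0 0" --pt "-0.037 -0.01 0 0 0 0 0" --pt "-0.037 -0.01 0 0 0 0 0"

```text
t: 12.05
eef_pos: [522.4, 178.4, 141.4]
tcp_rot: [3.135, -0.004, 1.279]
ft_force: [1.3, -0.9, -1.4]
opening: 0.482
```

```bash
python3 -c "
from h import *
plan(467.8,95.5,90,73,20,4)"
```

```text
t 12.05 at [522.4 178.4 141.4] rpy [179.64  -0.23  73.29] F [ 1.3 -0.9 -1.4] op 0.482
[-0.017, -0.005, 0.009, 0.4, -0.2, 0.3]
[-0.017, -0.005, 0.009, -0.0, -0.0, -0.0]
[-0.017, -0.005, 0.009, -0.0, -0.0, -0.0]
[-0.017, -0.005, 0.009, -0.0, -0.0, -0.0]
left [-15.8 -23.7 -15.2]
```

>>> servo_tool --pt "-0.028 -0.007 0.002 0.3 -0.2 0.2 0" --pt "-0.024 -0.007 0.005 0 0 0 0" --pt "-0.016 -0.006 0.008 0 0 0 0" --pt "-0.006 -0.003 0.012 0 0 0 0" --pt "0 0 0.012 0 0 0 0" --pt "0 0 0.008 0 0 0 0" --pt "0 0 0 0 0 0 0" --pt "0 0 0 0 0 0 0"

```text
t: 12.72
eef_pos: [468.5, 102.9, 96.1]
tcp_rot: [3.138, -0.0, 1.27]
ft_force: [0.1, -0.5, 0.4]
opening: 0.481
```

```bash
python3 -c "
from h import *
plan(467.8,95.5,25,73,20,6)"
```

```text
t 12.72 at [468.5 102.9  96.1] rpy [ 1.7982e+02 -2.0000e-02  7.2750e+01] F [ 0.1 -0.5  0.4] op 0.481
[-0.002, 0.0, 0.02, 0.2, -0.0, -0.3]
[-0.002, 0.001, 0.02, -0.0, -0.0, 0.0]
[-0.002, 0.0, 0.02, -0.0, -0.0, 0.0]
[-0.001, 0.0, 0.011, -0.0, -0.0, 0.0]
left [ 0.3 -0.4 -0.1]
```

>>> servo_tool --pt "-0.005 0.001 0.015 0.2 0 -0.2 0" --pt "-0.001 0.001 0.02 0 0 0 0" --pt "0 0 0.02 0 0 0 0" --pt "0 0 0.014 0 0 0 0" --pt "0 0 0.002 0 0 0 0" --pt "0 0 0 0 0 0 0" --pt "0 0 0 0 0 0 0"

```text
t: 13.3
eef_pos: [472.2, 98.0, 26.7]
tcp_rot: [3.135, -0.003, 1.277]
ft_force: [0.3, 0.0, -0.8]
opening: 0.484
```

```bash
python3 -c "
from h import *
plan(467.8,95.5,12,73,20,6)"
```

```text
t 13.3 at [472.2  98.   26.7] rpy [179.6   -0.18  73.16] F [ 0.3  0.  -0.8] op 0.484
[-0.004, -0.004, 0.015, 0.4, -0.2, 0.2]
[0.0, 0.0, -0.0, -0.0, 0.0, -0.0]
[0.0, 0.0, -0.0, -0.0, 0.0, -0.0]
[0.0, 0.0, -0.0, -0.0, 0.0, -0.0]
[0.0, 0.0, -0.0, -0.0, 0.0, -0.0]
[0.0, 0.0, -0.0, -0.0, 0.0, -0.0]
left [0.5 0.2 0.4]
```

>>> servo_tool --pt "-0.003 -0.004 0.005 0.3 -0.2 0.1 0" --pt "0 0 0.005 0 0 0 0" --pt "0 0 0.002 0 0 0 0" --pt "0 0 0 0 0 0 0" --pt "0 0 0 0 0 0 0"

```text
t: 13.72
eef_pos: [468.5, 96.5, 16.4]
tcp_rot: [3.136, -0.001, 1.276]
ft_force: [0.0, -0.6, -1.5]
opening: 0.483
```

```bash
python3 -c "
from h import *
plan(467.8,95.5,11.6,73,20,2)"
```

```text
t 13.72 at [468.5  96.5  16.4] rpy [ 1.7968e+02 -6.0000e-02  7.3080e+01] F [ 0.  -0.6 -1.5] op 0.483
[-0.001, -0.0, 0.005, 0.3, -0.1, 0.1]
left [-0.4 -0.1  0.2]
```

>>> servo_tool --pt "-0.001 0 0.004 0.3 0 0 0" --pt "0 0 0.001 0 0 0 0" --pt "0 0 0 0 0 0 0" --pt "0 0 0 0 0 0 0"

```text
t: 14.05
eef_pos: [468.5, 95.5, 11.6]
tcp_rot: [3.141, -0.001, 1.276]
ft_force: [-1.2, 0.3, 0.6]
opening: 0.483
```

>>> servo_tool --pt "0 0 0 0 0 0 60" --pt "0 0 0 0 0 0 75" --pt "0 0 0 0 0 0 85" --pt "0 0 0 0 0 0 85" --pt "0 0 -0.01 0 0 0 85" --pt "0 0 -0.025 0 0 0 100" --pt "0 0 -0.035 0 0 0 100" --pt "0 0 -0.025 0 0 0 100"

```text
t: 14.72
eef_pos: [466.1, 95.0, 106.8]
tcp_rot: [-3.133, 0.002, 1.275]
ft_force: [-0.4, 0.2, -0.6]
opening: 0.971
```

Run:
```python
from h import *
plan(608,312,115,78,38,10)
c=shot('top');s=shot('scene')
a=cv2.resize(c['img'][150:220,115:195],(480,420),interpolation=cv2.INTER_CUBIC);b=cv2.resize(s['img'][370:460,410:500],(420,420),interpolation=cv2.INTER_CUBIC)
cv2.imwrite('pics/round.png',np.clip(np.hstack([a[:,:380],b])*1.6,0,255).astype(np.uint8))
cv2.imwrite('pics/over2.png',s['img'][150:,150:])
```

```text
t 14.72 at [466.1  95.  106.8] rpy [-1.7948e+02  1.3000e-01  7.3060e+01] F [-0.4  0.2 -0.6] op 0.971
[0.036, 0.011, -0.001, -0.5, 0.1, -4.9]
[0.035, 0.014, -0.001, -0.0, 0.0, -0.0]
[0.035, 0.014, -0.001, -0.0, 0.0, -0.0]
[0.036, 0.013, -0.001, -0.0, 0.0, -0.0]
[0.035, 0.014, -0.002, -0.0, 0.0, -0.0]
[0.036, 0.013, -0.001, -0.0, 0.0, -0.0]
[0.03, 0.011, -0.001, -0.0, 0.0, -0.0]
[-0.0, 0.0, -0.0, -0.0, 0.0, -0.0]
[-0.0, 0.0, -0.0, -0.0, 0.0, -0.0]
[-0.0, 0.0, -0.0, -0.0, 0.0, -0.0]
left [ 0.4 -0.2  0.4]
```

View pics/round.png

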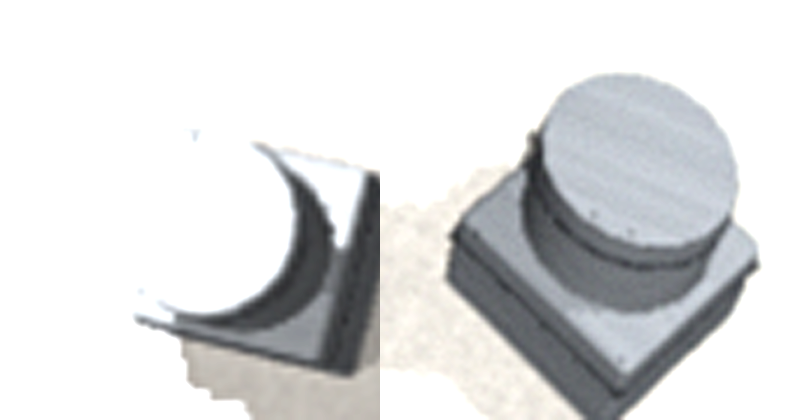

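View pics/over2.png

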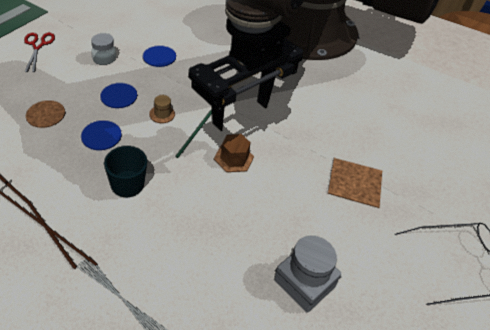

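The pot and hex box stand centred on their mats. The round tin's top is centred at crop (259,160) in the scene part.

Run:
```python
from h import *
S=load('scene')
f=lambda P,o,k:(np.array(P,float)+.5)/k-.5+np.array(o)
w=p2w(S,f([[161,150],[358,180],[240,73],[285,247],[259.5,160]],(410,370),420/90),82)
print(w.round(1))
```

```text
[[623.1 289.7  82. ]
 [595.4 339.7  82. ]
 [584.3 296.   82. ]
 [628.6 332.5  82. ]
 [607.7 314.1  82. ]]
```

>>> servo_tool --pt "0.034 0.011 -0.008 -0.4 0 -4.5 100" --pt "0.037 0.014 -0.004 0 0 0 100" --pt "0.037 0.014 -0.002 0 0 0 100" --pt "0.037 0.014 0 0 0 0 100" --pt "0.034 0.013 0 0 0 0 100" --pt "0.027 0.01 0 0 0 0 100" --pt "0.015 0.005 0 0 0 0 100" --pt "0.005 0.001 0 0 0 0 100"

```text
t: 15.48
eef_pos: [601.5, 305.1, 125.0]
tcp_rot: [3.137, -0.0, 1.354]
ft_force: [-1.1, -0.6, -0.4]
opening: 0.999
```

```bash
python3 -c "
from h import *
plan(608,312,100,78,38,4)"
```

```text
t 15.48 at [601.5 305.1 125. ] rpy [ 1.7973e+02 -2.0000e-02  7.7570e+01] F [-1.1 -0.6 -0.4] op 0.999
[0.008, 0.005, 0.025, 0.3, -0.0, -0.4]
left [-0.2  0.2 -0. ]
```

>>> servo_tool --pt "0.005 0.005 0.005 0.2 0 -0.3 100" --pt "0 0 0.01 0 0 0 100" --pt "0 0 0.008 0 0 0 100" --pt "0 0 0 0 0 0 100" --pt "0 0 0 0 0 0 100"

```text
t: 15.9
eef_pos: [605.8, 306.7, 97.6]
tcp_rot: [-3.139, 0.003, 1.359]
ft_force: [-0.2, 0.3, 0.0]
opening: 1.002
```

```bash
python3 -c "
from h import *
plan(607.5,313,48,78,20,4)"
```

```text
t 15.9 at [605.8 306.7  97.6] rpy [-1.7983e+02  1.4000e-01  7.7880e+01] F [-0.2  0.3  0. ] op 1.002
[0.003, 0.0, 0.02, -0.2, 0.1, -0.1]
[0.002, 0.0, 0.02, 0.0, 0.0, -0.0]
[0.002, 0.0, 0.01, 0.0, 0.0, -0.0]
[-0.0, 0.0, -0.0, 0.0, 0.0, -0.0]
left [ 0.3 -0.5  0.4]
```

>>> servo_tool --pt "0.007 0 0.01 -0.1 0.1 0 100" --pt "0 0 0.015 0 0 0 100" --pt "0 0 0.012 0 0 0 100" --pt "0 0 0.005 0 0 0 100" --pt "0 0 0 0 0 0 90" --pt "0 0 0 0 0 0 80"

```text
t: 16.4
eef_pos: [607.2, 312.5, 52.7]
tcp_rot: [-3.141, 0.0, 1.356]
ft_force: [-0.4, -0.1, -0.3]
opening: 0.912
```

```bash
python3 -c "
from h import *
plan(607.5,313,48,78,20,4)"
```

```text
t 16.4 at [607.2 312.5  52.7] rpy [-1.7995e+02  3.0000e-02  7.7710e+01] F [-0.4 -0.1 -0.3] op 0.912
[0.001, 0.0, 0.005, -0.1, 0.0, -0.3]
left [ 0.1 -0.5  0.3]
```

>>> servo_tool --pt "0.001 0 0.004 0 0 0 80" --pt "0 0 0 0 0 0 65" --pt "0 0 0 0 0 0 50" --pt "0 0 0 0 0 0 30" --pt "0 0 0 0 0 0 0" --pt "0 0 0 0 0 0 0" --pt "0 0 0 0 0 0 0" --pt "0 0 0 0 0 0 0"

```text
t: 17.07
eef_pos: [608.2, 314.0, 50.4]
tcp_rot: [3.14, -0.001, 1.356]
ft_force: [0.4, -0.6, -1.1]
opening: 0.61
```

>>> servo_tool --pt "0 0 0 0 0 0 0" --pt "0 0 0 0 0 0 0" --pt "0 0 0 0 0 0 0"

```text
t: 17.32
eef_pos: [608.1, 313.9, 50.4]
tcp_rot: [3.14, -0.001, 1.356]
ft_force: [1.5, 0.3, -0.5]
opening: 0.604
```

Gripped at about 57.4 mm. I'll lift high enough to pass over the cup.

>>> servo_tool --pt "0 0 -0.006 0 0 0 0" --pt "0 0 -0.018 0 0 0 0" --pt "0 0 -0.028 0 0 0 0" --pt "0 0 -0.03 0 0 0 0" --pt "-0.012 0.002 -0.015 0 0 0 0" --pt "-0.028 0.006 -0.005 0 0 0 0" --pt "-0.036 0.008 0 0 0 0 0" --pt "-0.036 0.008 0 0 0 0 0"

```text
t: 17.98
eef_pos: [606.3, 199.9, 157.9]
tcp_rot: [3.14, -0.001, 1.365]
ft_force: [1.2, -0.7, -1.6]
opening: 0.607
```

```bash
python3 -c "
from h import *
plan(608,-266.3,145,78,36,10)"
```

```text
t 17.98 at [606.3 199.9 157.9] rpy [ 1.799e+02 -6.000e-02  7.819e+01] F [ 1.2 -0.7 -1.6] op 0.607
[-0.035, 0.007, 0.001, 0.1, -0.1, 0.2]
[-0.035, 0.008, 0.001, -0.0, 0.0, -0.0]
[-0.035, 0.008, 0.001, -0.0, 0.0, -0.0]
[-0.035, 0.008, 0.001, -0.0, 0.0, -0.0]
[-0.035, 0.008, 0.001, -0.0, 0.0, -0.0]
[-0.035, 0.007, 0.001, -0.0, 0.0, -0.0]
[-0.035, 0.008, 0.001, -0.0, 0.0, -0.0]
[-0.035, 0.007, 0.001, -0.0, 0.0, -0.0]
[-0.035, 0.008, 0.001, -0.0, 0.0, -0.0]
[-0.035, 0.007, 0.001, -0.0, 0.0, -0.0]
left [ 1.000e-01 -1.081e+02 -3.100e+00]
```

>>> servo_tool --pt "-0.036 0.008 0 0 0 0 0" --pt "-0.036 0.008 0 0 0 0 0" --pt "-0.036 0.008 0 0 0 0 0" --pt "-0.036 0.008 0 0 0 0 0" --pt "-0.036 0.008 0 0 0 0 0" --pt "-0.036 0.008 0 0 0 0 0" --pt "-0.036 0.008 0 0 0 0 0" --pt "-0.036 0.008 0 0 0 0 0"

```text
t: 18.65
eef_pos: [604.3, -114.2, 159.7]
tcp_rot: [3.138, -0.001, 1.366]
ft_force: [0.3, 0.1, 0.3]
opening: 0.605
```

```bash
python3 -c "
from h import *
plan(608,-266.3,120,78,36,6)"
```

```text
t 18.65 at [ 604.3 -114.2  159.7] rpy [ 1.7978e+02 -4.0000e-02  7.8250e+01] F [0.3 0.1 0.3] op 0.605
[-0.034, 0.008, 0.009, 0.2, -0.0, 0.3]
[-0.034, 0.008, 0.009, 0.0, -0.0, -0.0]
[-0.034, 0.008, 0.009, 0.0, -0.0, -0.0]
[-0.034, 0.008, 0.009, 0.0, -0.0, -0.0]
[-0.012, 0.003, 0.004, 0.0, -0.0, -0.0]
left [ 0.1 -0.1  0.3]
```

>>> servo_tool --pt "-0.036 0.008 0.004 0.1 0 0.2 0" --pt "-0.036 0.008 0.008 0 0 0 0" --pt "-0.03 0.008 0.01 0 0 0 0" --pt "-0.02 0.005 0.012 0 0 0 0" --pt "-0.008 0.002 0.014 0 0 0 0" --pt "-0.002 0 0.014 0 0 0 0" --pt "0 0 0.008 0 0 0 0" --pt "0 0 0 0 0 0 0"

```text
t: 19.32
eef_pos: [600.7, -268.4, 86.9]
tcp_rot: [3.137, 0.001, 1.352]
ft_force: [0.0, -0.4, -1.2]
opening: 0.61
```

```bash
python3 -c "
from h import *
plan(608,-266.3,40,78,20,6)"
```

```text
t 19.32 at [ 600.7 -268.4   86.9] rpy [1.7976e+02 6.0000e-02 7.7460e+01] F [ 0.  -0.4 -1.2] op 0.61
[0.002, 0.003, 0.02, 0.2, 0.1, -0.5]
[0.001, 0.003, 0.02, 0.0, -0.0, -0.0]
[0.001, 0.001, 0.007, 0.0, -0.0, -0.0]
[-0.0, -0.0, -0.0, 0.0, -0.0, -0.0]
[-0.0, -0.0, -0.0, 0.0, -0.0, -0.0]
[-0.0, -0.0, -0.0, 0.0, -0.0, -0.0]
left [-0.5 -0.3  0.1]
```

>>> servo_tool --pt "0.003 0.006 0.012 0.2 0 -0.4 0" --pt "0 0 0.018 0 0 0 0" --pt "0 0 0.018 0 0 0 0" --pt "0 0 0.012 0 0 0 0" --pt "0 0 0.002 0 0 0 0" --pt "0 0 0 0 0 0 0" --pt "0 0 0 0 0 0 0"

```text
t: 19.9
eef_pos: [611.0, -261.3, 22.8]
tcp_rot: [3.139, 0.001, 1.367]
ft_force: [1.1, -0.3, -1.0]
opening: 0.607
```

```bash
python3 -c "
from h import *
plan(608,-266.3,12.4,78,20,2)"
```

```text
t 19.9 at [ 611.  -261.3   22.8] rpy [1.7986e+02 8.0000e-02 7.8330e+01] F [ 1.1 -0.3 -1. ] op 0.607
[-0.005, -0.002, 0.01, 0.1, 0.1, 0.3]
[-0.0, 0.0, 0.0, 0.0, -0.0, 0.0]
left [-0.  -0.5 -0.4]
```

>>> servo_tool --pt "-0.004 -0.002 0.003 0.1 0 0.2 0" --pt "0 0 0.003 0 0 0 0" --pt "0 0 0.001 0 0 0 0" --pt "0 0 0 0 0 0 0" --pt "0 0 0 0 0 0 0"

```text
t: 20.32
eef_pos: [609.3, -265.6, 18.2]
tcp_rot: [3.137, 0.003, 1.364]
ft_force: [0.7, -0.7, -0.9]
opening: 0.61
```

```bash
python3 -c "
from h import *
plan(608,-266.3,12.4,78,20,2)"
```

```text
t 20.32 at [ 609.3 -265.6   18.2] rpy [1.7973e+02 1.6000e-01 7.8130e+01] F [ 0.7 -0.7 -0.9] op 0.61
[-0.001, -0.001, 0.006, 0.3, 0.2, 0.1]
left [-0.1  0.1  0.2]
```

>>> servo_tool --pt "-0.001 -0.001 0.004 0.2 0.1 0 0" --pt "0 0 0.002 0 0 0 0" --pt "0 0 0 0 0 0 0" --pt "0 0 0 0 0 0 0"

```text
t: 20.65
eef_pos: [608.1, -266.9, 12.2]
tcp_rot: [3.14, 0.001, 1.363]
ft_force: [-0.4, 0.5, -1.6]
opening: 0.608
```

>>> servo_tool --pt "0 0 0 0 0 0 75" --pt "0 0 0 0 0 0 90" --pt "0 0 0 0 0 0 95" --pt "0 0 0 0 0 0 95" --pt "0 0 -0.01 0 0 0 95" --pt "0 0 -0.025 0 0 0 100" --pt "0 0 -0.035 0 0 0 100" --pt "0 0 -0.035 0 0 0 100"

```text
t: 21.32
eef_pos: [605.3, -265.2, 115.0]
tcp_rot: [-3.131, -0.003, 1.363]
ft_force: [-0.2, -1.3, -0.3]
opening: 0.995
```

Run:
```python
from h import *
plan(609,312,130,78,38,3)
c=shot('top');s=shot('scene')
a=cv2.resize(c['img'][160:220,120:190],(490,420),interpolation=cv2.INTER_CUBIC);b=cv2.resize(s['img'][385:460,415:490],(420,420),interpolation=cv2.INTER_CUBIC)
cv2.imwrite('pics/sq.png',np.hstack([a[:,110:],b]))
cv2.imwrite('pics/over3.png',s['img'][150:400,100:])
```

```text
t 21.32 at [ 605.3 -265.2  115. ] rpy [-1.7942e+02 -1.6000e-01  7.8100e+01] F [-0.2 -1.3 -0.3] op 0.995
[0.037, -0.008, -0.001, -0.6, -0.2, 0.1]
[0.037, -0.008, -0.001, 0.0, 0.0, 0.0]
[0.037, -0.008, -0.001, 0.0, 0.0, 0.0]
left [  4.2 463.6  11.8]
```

View pics/sq.png

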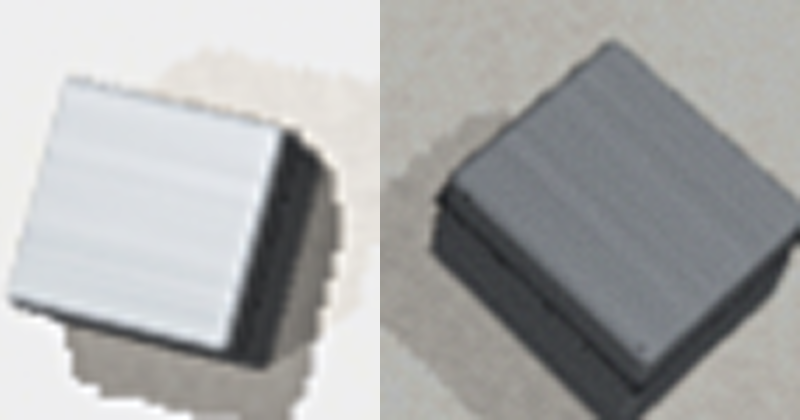

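View pics/over3.png

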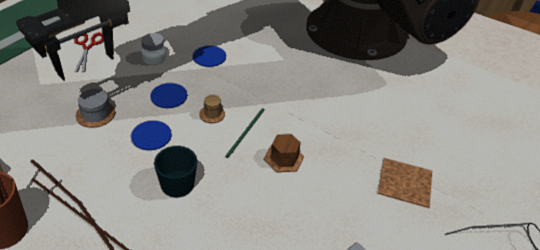

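The round tin stands on the large mat at crop (95,107), and the cup and jar are unmoved. The square tin's lid corners in the top crop are (68,78), (283,130), (230,350) and (10,298).

Run:
```python
from h import *
T=load('top');S=load('scene')
f=lambda P,o,k:(np.array(P,float)+.5)/k-.5+np.array(o)
for c,P in((T,f(np.array([[68,78],[283,130],[230,350],[10,298]])+[110,0],(120,160),7)),(S,f([[235,40],[421,203],[265,372],[65,190]],(415,385),5.6))):
    w=p2w(c,P,42)[:,:2]; e=np.roll(w,-1,0)-w
    print(w.mean(0).round(1),np.hypot(*e.T).round(1),(np.degrees(np.arctan2(e[:,1],e[:,0]))%90).round(1))
```

```text
[607.7 311.3] [63.2 63.1 64.2 63.7] [76.7 78.6 77.3 77.7]
[609.9 313.3] [60.6 66.6 63.3 68.5] [77.5 80.8 79.3 78.5]
```

>>> servo_tool --pt "0.03 -0.007 -0.012 -0.5 -0.1 0 100" --pt "0.038 -0.008 -0.008 0 0 0 100" --pt "0.038 -0.008 -0.005 0 0 0 100" --pt "0.038 -0.008 0 0 0 0 100" --pt "0.038 -0.008 0 0 0 0 100" --pt "0.038 -0.008 0 0 0 0 100" --pt "0.038 -0.008 0 0 0 0 100" --pt "0.038 -0.008 0 0 0 0 100"

```text
t: 22.08
eef_pos: [607.8, 40.0, 150.2]
tcp_rot: [3.122, 0.004, 1.352]
ft_force: [0.8, -0.3, -0.0]
opening: 1.0
```

```bash
python3 -c "
from h import *
plan(609,312,130,78,38,3)"
```

```text
t 22.08 at [607.8  40.  150.2] rpy [178.9    0.23  77.46] F [ 0.8 -0.3 -0. ] op 1.0
[0.037, -0.008, 0.003, 1.1, 0.2, -0.5]
[0.037, -0.008, 0.003, -0.0, 0.0, -0.0]
[0.037, -0.008, 0.003, -0.0, 0.0, -0.0]
left [  1.1 158.4 -10.9]
```

Square tin: centre (608.5,312.3), yaw 78.

>>> servo_tool --pt "0.037 -0.008 0.001 0.8 0.1 -0.3 100" --pt "0.037 -0.008 0.002 0 0 0 100" --pt "0.037 -0.008 0.003 0 0 0 100" --pt "0.037 -0.008 0.004 0 0 0 100" --pt "0.035 -0.007 0.005 0 0 0 100" --pt "0.03 -0.006 0.006 0 0 0 100" --pt "0.018 -0.004 0.006 0 0 0 100" --pt "0.006 -0.001 0.004 0 0 0 100"

```text
t: 22.75
eef_pos: [606.2, 301.3, 121.1]
tcp_rot: [3.132, -0.001, 1.363]
ft_force: [-0.3, 0.6, -0.0]
opening: 1.0
```

```bash
python3 -c "
from h import *
plan(608.5,312.3,75,78,30,4)"
```

```text
t 22.75 at [606.2 301.3 121.1] rpy [ 1.7946e+02 -4.0000e-02  7.8110e+01] F [-0.3  0.6 -0. ] op 1.0
[0.007, -0.0, 0.029, 0.5, -0.0, 0.1]
[0.004, -0.0, 0.017, 0.0, -0.0, 0.0]
left [-0.3  0.2 -0.1]
```

>>> servo_tool --pt "0.006 0 0.008 0.4 0 0.1 100" --pt "0 0 0.015 0 0 0 100" --pt "0 0 0.015 0 0 0 100" --pt "0 0 0.006 0 0 0 100" --pt "0 0 0 0 0 0 100" --pt "0 0 0 0 0 0 100"

```text
t: 23.25
eef_pos: [608.1, 305.4, 74.5]
tcp_rot: [3.141, 0.0, 1.361]
ft_force: [-0.8, -0.1, 0.4]
opening: 1.003
```

```bash
python3 -c "
from h import *
plan(608.5,312.3,10,78,30,4)"
```

```text
t 23.25 at [608.1 305.4  74.5] rpy [1.7998e+02 1.0000e-02 7.7960e+01] F [-0.8 -0.1  0.4] op 1.003
[0.003, -0.0, 0.03, 0.0, 0.0, -0.0]
[0.003, -0.001, 0.03, 0.0, 0.0, -0.0]
[0.001, -0.0, 0.005, 0.0, 0.0, -0.0]
left [-0.1 -0.1  0.5]
```

>>> servo_tool --pt "0.006 0 0.012 0 0 0 100" --pt "0.001 0 0.018 0 0 0 100" --pt "0 0 0.016 0 0 0 100" --pt "0 0 0.006 0 0 0 100" --pt "0 0 0 0 0 0 100" --pt "0 0 0 0 0 0 100"

```text
t: 23.75
eef_pos: [612.7, 312.0, 22.6]
tcp_rot: [3.137, -0.003, 1.357]
ft_force: [1.1, -0.0, 0.0]
opening: 1.003
```

```bash
python3 -c "
from h import *
plan(608.5,312.3,9,78,30,4)"
```

```text
t 23.75 at [612.7 312.   22.6] rpy [ 1.7972e+02 -1.7000e-01  7.7770e+01] F [ 1.1 -0.   0. ] op 1.003
[-0.001, -0.004, 0.014, 0.3, -0.2, -0.2]
[0.0, -0.0, -0.0, -0.0, 0.0, -0.0]
[0.0, -0.0, -0.0, -0.0, 0.0, -0.0]
[0.0, -0.0, -0.0, -0.0, 0.0, -0.0]
left [-0.1  0.4  0.5]
```

>>> servo_tool --pt "0 -0.004 0.006 0.2 -0.1 -0.1 100" --pt "0 0 0.004 0 0 0 100" --pt "0 0 0.001 0 0 0 90" --pt "0 0 0 0 0 0 80" --pt "0 0 0 0 0 0 60" --pt "0 0 0 0 0 0 30" --pt "0 0 0 0 0 0 0" --pt "0 0 0 0 0 0 0"

```text
t: 24.42
eef_pos: [609.7, 313.6, 13.7]
tcp_rot: [3.137, -0.004, 1.359]
ft_force: [0.5, -0.3, -2.2]
opening: 0.693
```

>>> servo_tool --pt "0 0 0 0 0 0 0" --pt "0 0 0 0 0 0 0" --pt "0 0 0 0 0 0 0"

```text
t: 24.67
eef_pos: [609.6, 313.6, 13.7]
tcp_rot: [3.137, -0.003, 1.359]
ft_force: [-0.4, -1.0, -0.4]
opening: 0.694
```

Gripped at 66 mm. I'll turn the tin about 30° on the way, because otherwise its corners would overhang the square mat, whose edges lie at 17.7°.

>>> servo_tool --pt "0 0 -0.006 0 0 0 0" --pt "0 0 -0.018 0 0 0 0" --pt "0 0 -0.022 0 0 0 0" --pt "0 0 -0.01 0 0 -2 0" --pt "0 0 0 0 0 -5 0" --pt "0 0 0 0 0 -7 0" --pt "0 0 0 0 0 -7 0" --pt "0 0 0 0 0 -5 0"

```text
t: 25.33
eef_pos: [608.8, 313.1, 74.5]
tcp_rot: [3.137, -0.001, 1.828]
ft_force: [0.4, 0.3, -2.1]
opening: 0.688
```

```bash
python3 -c "
from h import *
plan(379.5,295,75,107.7,36,8)"
```

```text
t 25.33 at [608.8 313.1  74.5] rpy [ 1.7976e+02 -5.0000e-02  1.0476e+02] F [ 0.4  0.3 -2.1] op 0.688
[0.006, -0.035, -0.0, 0.2, -0.0, -2.9]
[0.008, -0.035, -0.0, 0.0, -0.0, -0.0]
[0.008, -0.035, -0.0, 0.0, -0.0, -0.0]
[0.008, -0.035, -0.0, 0.0, -0.0, -0.0]
[0.009, -0.035, -0.0, 0.0, -0.0, -0.0]
[0.008, -0.035, -0.001, 0.0, -0.0, -0.0]
[0.004, -0.014, 0.0, 0.0, -0.0, -0.0]
[-0.0, -0.0, 0.0, 0.0, -0.0, -0.0]
left [-0.2 -0.6 -0.2]
```

>>> servo_tool --pt "0.004 -0.02 0 0.2 0 -0.5 0" --pt "0.007 -0.03 0 0 0 0 0" --pt "0.008 -0.035 0 0 0 0 0" --pt "0.008 -0.035 0 0 0 0 0" --pt "0.009 -0.035 0 0 0 0 0" --pt "0.007 -0.025 0 0 0 0 0" --pt "0.003 -0.012 0 0 0 0 0" --pt "0.001 -0.004 0 0 0 0 0"

```text
t: 26.0
eef_pos: [399.8, 303.7, 76.4]
tcp_rot: [3.137, -0.001, 1.843]
ft_force: [-0.0, -0.2, -2.1]
opening: 0.697
```

```bash
python3 -c "
from h import *
plan(379.5,295,75,107.7,36,4)"
```

```text
t 26.0 at [399.8 303.7  76.4] rpy [ 1.7976e+02 -5.0000e-02  1.0558e+02] F [-0.  -0.2 -2.1] op 0.697
[-0.003, -0.022, 0.001, 0.2, -0.0, -2.1]
left [ 0.1  0.1 -0.3]
```

>>> servo_tool --pt "-0.004 -0.014 0.004 0.2 0 -2 0" --pt "0 -0.003 0.01 0 0 0 0" --pt "0 0 0.012 0 0 0 0" --pt "0 0 0.008 0 0 0 0" --pt "0 0 0 0 0 0 0" --pt "0 0 0 0 0 0 0"

```text
t: 26.5
eef_pos: [387.1, 296.5, 43.7]
tcp_rot: [3.135, -0.002, 1.88]
ft_force: [0.1, -0.4, -2.5]
opening: 0.692
```

```bash
python3 -c "
from h import *
plan(379.5,295,25,107.7,36,4)"
```

```text
t 26.5 at [387.1 296.5  43.7] rpy [ 1.7961e+02 -1.1000e-01  1.0772e+02] F [ 0.1 -0.4 -2.5] op 0.692
[0.001, -0.008, 0.019, 0.4, -0.1, 0.0]
left [ 0.2 -0.1  0.3]
```

>>> servo_tool --pt "0 -0.007 0.006 0.2 0 0 0" --pt "0 0 0.007 0 0 0 0" --pt "0 0 0.004 0 0 0 0" --pt "0 0 0 0 0 0 0" --pt "0 0 0 0 0 0 0"

```text
t: 26.92
eef_pos: [381.3, 294.6, 25.8]
tcp_rot: [3.137, -0.002, 1.879]
ft_force: [0.3, 0.4, -1.5]
opening: 0.696
```

```bash
python3 -c "
from h import *
plan(379.5,295,17.7,107.7,36,2)"
```

```text
t 26.92 at [381.3 294.6  25.8] rpy [ 1.7973e+02 -1.4000e-01  1.0768e+02] F [ 0.3  0.4 -1.5] op 0.696
[0.001, -0.002, 0.008, 0.3, -0.1, -0.0]
left [ 0.4  0.  -0.1]
```

>>> servo_tool --pt "0.001 -0.002 0.003 0.2 0 0 0" --pt "0 0 0.003 0 0 0 0" --pt "0 0 0.001 0 0 0 0" --pt "0 0 0 0 0 0 0" --pt "0 0 0 0 0 0 0"

```text
t: 27.33
eef_pos: [379.1, 295.2, 18.3]
tcp_rot: [3.14, -0.002, 1.88]
ft_force: [-0.3, 0.6, -2.9]
opening: 0.695
```

>>> servo_tool --pt "0 0 0.002 0 0 0 0" --pt "0 0 0 0 0 0 0" --pt "0 0 0 0 0 0 0"

```text
t: 27.58
eef_pos: [379.4, 295.4, 17.6]
tcp_rot: [3.139, -0.003, 1.879]
ft_force: [-0.2, 0.3, -3.7]
opening: 0.693
```

>>> servo_tool --pt "0 0 0.001 0 0 0 0" --pt "0 0 0 0 0 0 0" --pt "0 0 0 0 0 0 80" --pt "0 0 0 0 0 0 100" --pt "0 0 0 0 0 0 100" --pt "0 0 0 0 0 0 100" --pt "0 0 0 0 0 0 100"

```text
t: 28.17
eef_pos: [379.9, 295.7, 17.0]
tcp_rot: [3.137, -0.003, 1.879]
ft_force: [1.1, 0.0, -0.1]
opening: 0.973
```

>>> servo_tool --pt "0 0 0 0 0 0 100" --pt "0 0 -0.01 0 0 0 100" --pt "0 0 -0.025 0 0 0 100" --pt "0 0 -0.035 0 0 0 100" --pt "0 0 -0.035 0 0 0 100" --pt "0 0 -0.035 0 0 0 100" --pt "0 0 -0.02 0 0 0 100" --pt "0 0 0 0 0 0 100"

```text
t: 28.83
eef_pos: [378.2, 294.2, 186.8]
tcp_rot: [3.141, -0.002, 1.879]
ft_force: [-0.6, 0.6, -0.5]
opening: 0.998
```

```bash
python3 -c "
from h import *
plan(379.5,450,180,107.7,36,2)
c=shot('top','end_t.png');s=shot('scene','end_s.png')"
```

```text
t 28.83 at [378.2 294.2 186.8] rpy [ 1.7996e+02 -1.3000e-01  1.0766e+02] F [-0.6  0.6 -0.5] op 0.998
[0.034, 0.011, 0.002, 0.0, -0.1, -0.0]
[0.034, 0.011, 0.001, 0.0, -0.0, -0.0]
left [ 1.  84.4 -3.9]
```

View pics/end_s.png

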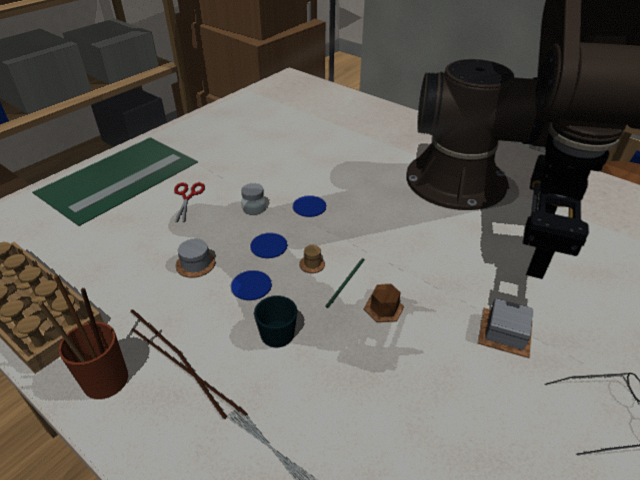

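View pics/end_t.png

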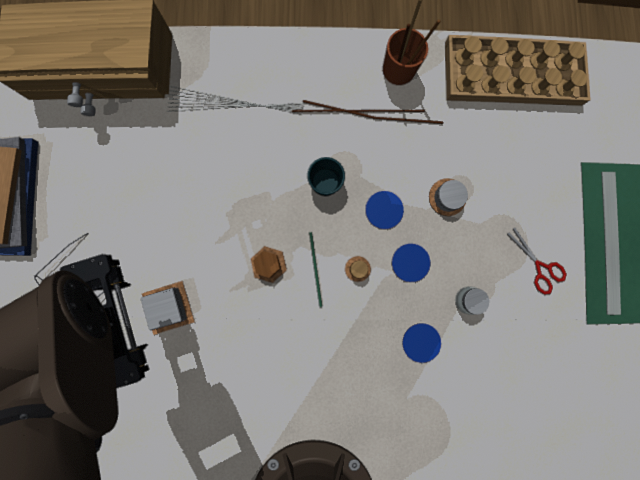

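Both views show all four containers upright on their mats and the cup and jar unmoved. I'll overlay the outlines expected for perfect centring as a check.

Run:
```python
from h import *
T=load('top');S=load('scene')
a=np.arange(0,360,5)*np.pi/180
circ=lambda r:np.c_[r*np.cos(a),r*np.sin(a)]
reg=lambda n,r,o:np.c_[r*np.cos(np.radians(o)+np.arange(n)*2*np.pi/n),r*np.sin(np.radians(o)+np.arange(n)*2*np.pi/n)]
# objects: mat centre, outline, top z; hex corner 13, square edges 17.7
O=[((379.1,294),reg(4,33*2**.5,62.7),46,'sq'),((608,-267),circ(29),44,'rd'),((467.4,94.6),reg(6,26.5,13),42,'hx'),((460.2,-83.5),circ(17),40,'pt')]
rows=[]
for c in(T,S):
    im=cv2.resize(c['img'],None,fx=4,fy=4,interpolation=cv2.INTER_CUBIC); im=np.clip(im*1.3,0,255).astype(np.uint8); tiles=[]
    for m,o,z,n in O:
        P=w2p(c,np.c_[o+np.array(m),np.full(len(o),z)])
        q=((P+.5)*4-.5).round().astype(np.int32); cv2.polylines(im,[q.reshape(-1,1,2)],True,(255,0,255),1)
        u,v=q.mean(0).astype(int); tiles.append(cv2.getRectSubPix(im,(200,200),(float(u),float(v))))
    rows.append(np.hstack(tiles))
cv2.imwrite('pics/chk.png',np.vstack(rows))
```

```text
(no output)
```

View pics/chk.png

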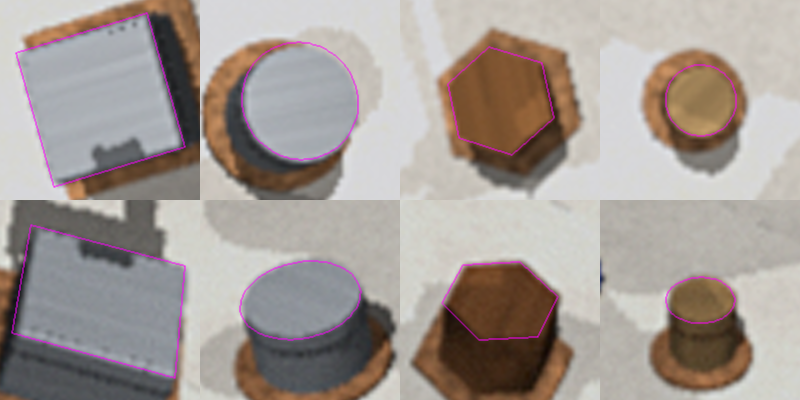

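All four tops match the outlines to within about 1 mm in both views, and the gripper is clear, so I'm handing in.

```bash
python3 -c "
from h import *
print(env.state()['qvel'].round(3)); print(env.job_done())"
```

```text
[-0.     0.046  0.03  -0.    -0.021 -0.001]
the job is handed in; nothing more can be done
None
```

The stack is apart and each container stands upright in the middle of its own mat. I worked from the top down: pot, hexagonal box, round tin, square tin. The square tin was turned about 30° on the way so its corners stay inside the mat edges. I handed the job in at about 29 s of robot time.

- **Placement:** in the last check, each container's top matched the outline expected for perfect centring to within about 1 mm in both cameras. The camera calibration itself is only good to about 2 mm.
- **Surroundings:** the cup, the glass jar and the blue look-alikes appear unmoved in the last pictures, and I saw nothing tip. At hand-in the gripper was open, about 185 mm above the table and touching nothing.
- **Disagreements:** the two cameras differed by up to about 2 mm on where the stacked pieces stood, so I used values between the two or shifted slightly. No check failed.

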